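Load a test cassette into the spring magazine

TASK

Load the loose test cassette into the spring magazine: use it to press the stack down, slide it under the steel lip until it is fully home at the back wall, lying flat on top of the cassette already there and with its sample-well end sticking out of the mouth, and let go so that the spring holds it up against the lip. Do not knock or shift the tip rack, timer, dropper bottle or glove box.

Things in the scene. Friction and masses are not known exactly. Their poses are not given: they have to be found in the camera images.
- cassette: The loose test cassette to load: a flat white plastic slab 100 long (its x) x 44 wide (its y) x 14 thick (mm), about 45 g, lying flat on the bench. Origin at the centre of its underside, z up. A dark round sample well is at its +x end on the top face, a pale oblong window in the middle. It starts with its +x roughly away from the robot (within 40 degrees).
- cassette_well (a point): Centre of the loose cassette's round sample well, on its top face, 34 mm from the cassette's centre along its +x.
- loaded_cassette: An identical cassette already in the magazine, resting on the follower and held by the spring against the underside of the lip; origin at the centre of its underside, well at its +x end. At the start its origin is at about (52, 0, 34) mm in the magazine's frame.
- magazine: Dark anodised stack magazine fixed to the bench, 128 x 66 x 53 high (mm), mouth facing away from the robot within 25 degrees. Origin at bench height, at the foot of the back wall's inner face, midway between the cheeks; +x points level out of the mouth, z up. Back wall: x -12 to 0. Cheeks: 49 apart inside, 48 high, x 0 to 30, then flared outwards to x 45.
- mouth (a point): Point at (76, 0, 48) mm in the magazine's frame: underside centre of a new cassette laid on the loaded one with its rear end 6 mm clear of the lip, ready to press down. Beyond x = 45 there are only the 6 mm high base plate (to x = 116) and the follower below, so a cassette's long sides can be gripped there.
- home (a point): Point at (51, 0, 34) mm in the magazine's frame, where the new cassette's origin is when fully loaded (rear end at the back wall); the older one's is then at about (52, 0, 20) mm.
- lip_edge (a point): Middle of the lower front edge of the bright steel lip, at (20, 0, 48) mm in the magazine's frame. The lip is 5 mm thick and spans both cheeks from the back wall to x = 20. A cassette cannot go straight down under it: it comes down beyond x = 20, then moves in -x with its top below z = 48.
- follower (a joint): Travel of the spring follower that carries the stack, m: about 0 at the start (one cassette held against the lip), growing as it is pressed down; about 0.014 with two cassettes, stop at 0.022. Spring force about 4 N at 0 and 350 N/m more, so about 9 N at 0.014 and 12 N at the stop.
- follower_top (a point): Middle of the follower's upper face, at (54, 0, 34) mm in the magazine's frame when the joint reads 0, lower as it is pressed. The follower is a grey plate 108 x 30 mm with an 8 mm high toe at its mouth end (x = 105 to 108) that keeps the lowest cassette from sliding out.
- tip_rack: Bystander: orange pipette-tip rack 122 (x) x 82 (y) x 50 mm high, origin at the centre of its underside.
- timer: Bystander: flat white bench timer 62 x 62 x 16 mm, origin at the centre of its underside.
- dropper: Bystander: small dropper bottle, 32 mm across, 70 mm high, origin at the centre of its underside.
- glove_box: Bystander: carton of gloves 200 (x) x 100 (y) x 70 mm high, origin at the centre of its underside.

How it is judged:
By the outcome, as a careful person would: the job done as asked, in the order asked, and still so for the second after the job is handed in, with the robot touching nothing.
It also fails if it takes over 38 s, if anything falls off the work surface, if the arm or the gripper's body presses on something with over 40 N, if the wrist force passes 120 N, or if a joint passes its speed limit or range.

ROBOT

A 6-joint arm with a two-finger parallel gripper is mounted at the origin on the work surface. World frame = base frame: x ahead of the robot, y to its left, z up, the work surface at z = 0. Lengths are in m, angles in degrees, forces in N, time in s.
With the tool pointing down it reaches from about 0.375 to 0.9 m from the base axis. Payload 3.1 kg.
Tool frame: the origin (TCP) lies midway between the tips of the shut fingers; the grasp point (between the pads) lies 19 mm behind it; z points along the fingers, y is the line along which they close (so a half turn about z gives the same grasp; the last joint's range is limited). The gripper opens to 87 mm and grips with 3 to 60 N. Pads are 19 mm wide; open, the fingers measure 117 mm over their backs; the gripper's body (75 mm by 190 mm) begins 51 mm behind the grasp point.
Start: joints at [65.059, 30.224, 82.088, -0, 67.689, -10.227], TCP at [0.159, 0.604, 0.223] pointing down, gripper open.
Joint ranges: [-176.69, 176.69], [-43.24, 126.21], [12.49, 139.97], [-82, 262], [0, 151.66], [-163.58, 163.58]. Speed limits (degrees/s): [159.86, 159.86, 180, 180, 180, 180].

INTERFACE

Orientations are given as a 3x3 rotation matrix whose columns are the frame's x, y, z axes.
In Python, from rig import bot gives the robot as it stands.
- The arm moves only by the tool hand_motion, called after "Request:" by a JSON object that holds its "name" and its "arguments", one argument or row to a line. Schema: {"type":"object","properties":{"plan":{"type":"array","items":{"type":"array","items":{"type":"array","items":{"type":"number"},"minItems":7,"maxItems":7},"minItems":1,"maxItems":20},"minItems":1,"maxItems":1},"only":{"type":"string"},"quiet":{"type":"boolean"},"lines":{"type":"string"}},"required":["plan"],"additionalProperties":false}. plan is a list that holds a single list of rows (three levels of brackets), with 1 to 20 rows, each of 7 numbers: dx, dy, dz in normalised numbers (1 is 75 cm), then a rotation vector rx, ry, rz in a scale on which 1.0 is 60 degrees, then the opening from 0.0 (shut) to 1.0 (fully open); each row is the pose to reach, as a shift and turn from the pose commanded when the call began, along the tool's axes at that moment; what a row does not reach only later rows make up. A row lasts 1/10 s, in which the tool goes at most 0.05 m and 8.59 degrees, less where a joint would pass 70% of its speed; a pose out of reach is approached as far as the arm can. The fingers move at their own pace and stop on an object; the grip force is fixed at half the most. Time passes only in rows, so rows that do not move let the fingers close. The tool returns the time, the measured TCP pose, the force, the opening and the grip force at its end. only (a regular expression) keeps the lines of the reply that match it, lines (a string "A,B") keeps lines A to B, and quiet returns only ok. Shift and turn numbers lie between -1 and 1, and a call with a number outside is refused. Input that does not fit is refused with a message, and nothing moves.
- bot.read_state(): the state, without advancing time (a new reading comes with each control period).
- bot.capture(name): name is "side" or "top" or "wrist"; returns a dict with "color" (420x560x3 uint8, red, green, blue), "K" (3x3 intrinsics, pixels), "view" (4x4, takes a point from world to camera coordinates); the wrist camera has in their place "mount" (4x4, takes a point from camera to tool coordinates, whose origin is the TCP and whose axes are the flange's). Camera axes: x right, y up, looking along -z (the intrinsics and any distortion apply to the point x, -y, -z); pixel columns grow to the right and rows downward; lengths in m; the calibration is good to about 2 mm. A picture is of the moment at which its call begins: read the wrist's pose just before it. There is no depth.
- bot.hand_in(): hands the job in; it is judged then, once.
The state is a dict: "time_s": time; "joint_positions": joint angles; "qvel": joint speeds; "tau": joint torques, N m; "position": TCP position; "tcp_rot": TCP orientation; "force": force on the tool from outside, world axes, zero at the start; "moment": the same for the moment, N m; "opening": opening from 0.0 (shut) to 1.0 (fully open); "grasp_force": force on a finger pad.
Only numpy, scipy, OpenCV 4.12 (cv2) and the standard library are available. Lean on these libraries where they do the work, as an engineer would, in place of code of your own. Each camera call takes 0.05 s, during which the arm holds its last target. There are 200 camera calls.

## Working session

There is one attempt and no reset: what is moved stays moved. The work goes in short steps, Python scripts to look and compute and a tool call to move; the robot and the scene stay as the last step left them, time stands still between calls to the robot, and variables do not carry over. Pictures are saved under pics/ and viewed, at most 10 in all, crops included, and the job is handed in when it is done.

```bash
ls; mkdir -p pics; python3 - <<'E'
from rig import bot
import cv2
s=bot.read_state();print({k:s[k] for k in("time_s","position","tcp_rot","force","opening")})
for n in("top","side"):
    c=bot.capture(n);cv2.imwrite(f"pics/{n}0.png",c["color"][:,:,::-1]);print(n,c["K"],c["view"],[k for k in c])
E
```

```text
pics
rig.py
{'time_s': 0.0, 'position': array([0.15839762, 0.60382902, 0.22156585]), 'tcp_rot': array([[-9.67210002e-01,  2.53976224e-01, -9.42887757e-04],
       [ 2.53977640e-01,  9.67208087e-01, -1.96847465e-03],
       [ 4.12022904e-04, -2.14340078e-03, -9.99997618e-01]]), 'force': array([-0.08773973,  0.76625191, -0.73430155]), 'opening': 1.0010680594223642}
top [[455.52998834   0.         285.02521854]
 [  0.         455.52998834 211.06119742]
 [  0.           0.           1.        ]] [[ 2.55554120e-02 -9.99312940e-01 -2.68434275e-02  5.05176966e-04]
 [ 9.98634004e-01  2.42954566e-02  4.62585969e-02 -5.74326917e-01]
 [-4.55746411e-02 -2.79889170e-02  9.98568762e-01 -1.13648029e+00]
 [ 0.00000000e+00  0.00000000e+00  0.00000000e+00  1.00000000e+00]] ['color', 'K', 'view']
side [[398.15918596   0.         275.87280599]
 [  0.         398.15918596 207.86387443]
 [  0.           0.           1.        ]] [[-0.99667378 -0.0814871  -0.00111176  0.58514924]
 [ 0.06084907 -0.75318502  0.65498833 -0.08204863]
 [-0.05421046  0.65274204  0.75563818 -0.94411507]
 [ 0.          0.          0.          1.        ]] ['color', 'K', 'view']
```

View pics/top0.png

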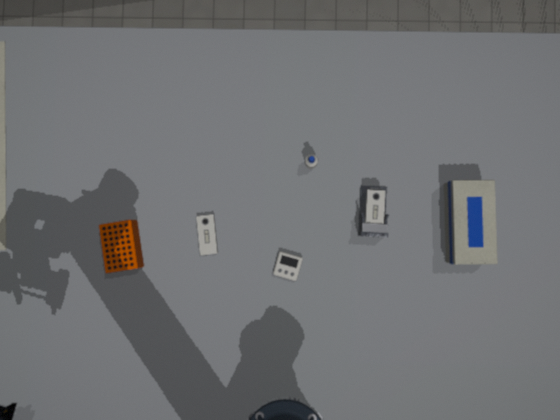

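View pics/side0.png

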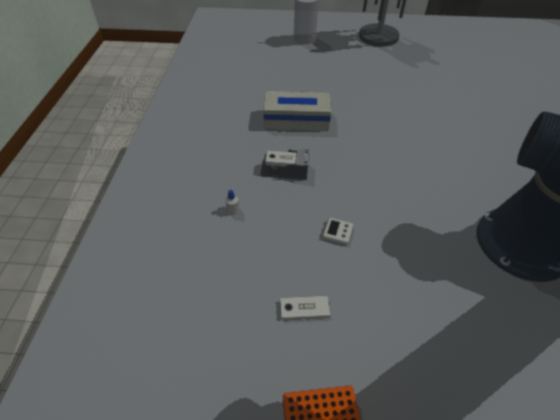

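The top view shows the loose cassette at about (207,234) with its well at (205,221). The magazine is at about (375,211), its cassette's well at (376,196) and the lip near row 226. The timer (288,265), dropper (311,160), rack (121,246) and glove box (473,222) are all clear of both.

```bash
cat > h.py <<'E'
import numpy as np, cv2
from rig import bot
def grab(n):
    s=bot.read_state(); c=bot.capture(n)
    if n=="wrist":
        T=np.eye(4);T[:3,:3]=s["tcp_rot"];T[:3,3]=s["position"]
        C=T@c["mount"]
    else: C=np.linalg.inv(c["view"])
    return c["color"],c["K"],C,s
def ray(K,C,uv,z):
    uv=np.atleast_2d(np.float64(uv)); d=np.c_[(uv-K[:2,2])/K[[0,1],[0,1]],np.ones(len(uv))]*[1,-1,-1]
    d=d@C[:3,:3].T; o=C[:3,3]
    return o+d*((z-o[2])/d[:,2])[:,None]
def proj(K,C,P):
    p=(np.atleast_2d(P)-C[:3,3])@C[:3,:3]
    return np.c_[-p[:,0]/p[:,2]*K[0,0]+K[0,2], p[:,1]/p[:,2]*K[1,1]+K[1,2]]
def white(img,box,thr=150):
    x0,y0,x1,y1=box; g=cv2.cvtColor(img,cv2.COLOR_RGB2GRAY)[y0:y1,x0:x1]
    m=np.uint8(g>thr)*255; cs,_=cv2.findContours(m,cv2.RETR_EXTERNAL,cv2.CHAIN_APPROX_NONE)
    c=max(cs,key=cv2.contourArea).reshape(-1,2)+[x0,y0]; return c
def rect(K,C,c,z):
    P=ray(K,C,c,z)[:,:2]; (cx,cy),(w,h),a=cv2.minAreaRect(np.float32(P*1000))
    b=cv2.boxPoints(((cx,cy),(w,h),a)); e=b[1]-b[0]; f=b[2]-b[1]
    l=e if np.linalg.norm(e)>np.linalg.norm(f) else f
    l=l*np.sign(l[0]); return (cx,cy),(w,h),np.degrees(np.arctan2(l[1],l[0]))
E
python3 - <<'E'
from h import *
im,K,C,s=grab("top")
for nm,b,z in(("loose",(185,200,230,265),.014),("mag",(360,180,395,240),.048)):
    for t in (130,150,170): print(nm,t,rect(K,C,white(im,b,t),z))
print(ray(K,C,(205.5,221.5),.014),ray(K,C,(376,196),.048), C[:3,3])
print("magtop",ray(K,C,[(362,217),(389,217),(361,236),(388,236)],.053))
cv2.imwrite("pics/crop1.png",cv2.resize(im[170:250,340:410][:,:,::-1],None,fx=7,fy=7,interpolation=cv2.INTER_CUBIC))
s2=bot.capture("wrist");print(s2["mount"],s2["K"])
E
```

```text
loose 130 ((509.55767822265625, 212.40234375), (99.1089096069336, 44.50510787963867), np.float32(7.7214637))
loose 150 ((510.1482849121094, 212.35313415527344), (95.71874237060547, 39.705108642578125), np.float32(7.7153163))Traceback (most recent call last):
  File "<stdin>", line 4, in <module>
  File "h.py", line 20, in white
    c=max(cs,key=cv2.contourArea).reshape(-1,2)+[x0,y0]; return c
      ~~~^^^^^^^^^^^^^^^^^^^^^^^^
ValueError: max() iterable argument is empty
```

```bash
python3 - <<'E'
from h import *
im,K,C,s=grab("top")
for t in (120,130,140): print("mag",t,rect(K,C,white(im,(360,180,395,226),t),.048))
print(ray(K,C,(205.5,221.5),.014),ray(K,C,(376,196),.048), C[:3,3])
print("magtop",ray(K,C,[(362,217),(389,217),(361,236),(388,236)],.053))
cv2.imwrite("pics/crop1.png",cv2.resize(im[170:250,340:410][:,:,::-1],None,fx=7,fy=7,interpolation=cv2.INTER_CUBIC))
s2=bot.capture("wrist");print(s2["mount"],s2["K"])
E
```

```text
mag 120 ((586.2901611328125, -203.37936401367188), (47.79926681518555, 89.4960708618164), np.float32(-3.8365307))
mag 130 ((589.7904663085938, -205.5533905029297), (41.76036834716797, 78.1389389038086), np.float32(-1.8519434))
mag 140 ((589.7384033203125, -205.39553833007812), (40.331153869628906, 77.20372009277344), np.float32(-2.261087))
[[0.5427575  0.21548218 0.014     ]] [[ 0.61470194 -0.20705038  0.048     ]] [ 0.5217348  -0.01735049  1.16143484]
magtop [[ 0.56245584 -0.17327254  0.053     ]
 [ 0.5640615  -0.23833331  0.053     ]
 [ 0.51640508 -0.17168139  0.053     ]
 [ 0.51808051 -0.23662384  0.053     ]]
[[-5.79848314e-04  9.65458396e-01  2.60556615e-01  7.24634807e-02]
 [ 9.99999226e-01  8.46543402e-04 -9.11335793e-04  8.50741492e-04]
 [-1.10042928e-03  2.60555885e-01 -9.65458140e-01 -1.61734563e-01]
 [ 0.00000000e+00  0.00000000e+00  0.00000000e+00  1.00000000e+00]] [[309.55519192   0.         277.43448955]
 [  0.         309.55519192 210.18127202]
 [  0.           0.           1.        ]]
```

View pics/crop1.png

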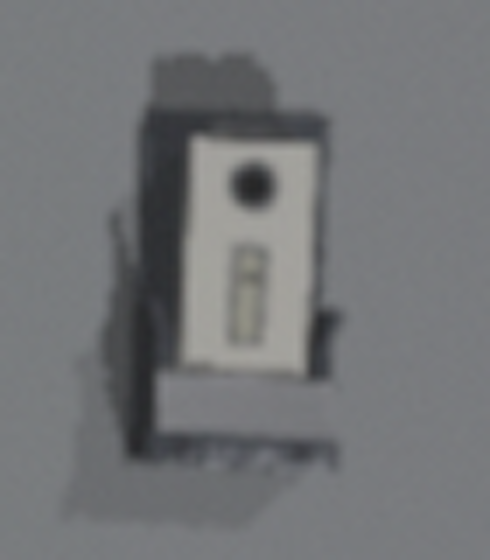

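The crop shows the loaded cassette with its well at about (253,185), the lip's front edge at about row 370 and the back wall near rows 440–460. The mouth points away from the robot, turned slightly to the right. Next I'll move over the loose cassette for a wrist view.

```bash
cat >> h.py <<'E'
def delta(p,yaw):
    "tool-frame shift and turn to bring TCP to p with tool x at angle yaw+180, pointing straight down"
    from scipy.spatial.transform import Rotation as R
    s=bot.read_state(); a=np.radians(yaw); Rt=np.array([[-np.cos(a),-np.sin(a),0],[-np.sin(a),np.cos(a),0],[0,0,-1]])
    R0=s["tcp_rot"]; d=R0.T@(np.array(p)-s["position"])
    print("delta",d.round(4),R.from_matrix(R0.T@Rt).as_rotvec(degrees=True).round(2),"from",s["position"].round(4),"t",s["time_s"])
E
python3 - <<'E'
from h import *
delta((.52,.214,.15),7.7)
E
```

```text
delta [-0.4487 -0.2855  0.0723] [-6.000e-02 -2.000e-02 -2.241e+01] from [0.1586 0.6042 0.2221] t 0.25
```

Careful with the scale: shifts go in shares of 75 cm and turns go in shares of 60 degrees. That gives: -0.449 m / 0.75 = -0.5987, -0.2855 m / 0.75 = -0.3807, -22.4 degrees / 60 = -0.3733.

Request:
{"name": "hand_motion", "arguments": {
  "plan": [
    [[-0.5987, -0.3807, 0.096, 0, 0, -0.3733, 1], [-0.5987, -0.3807, 0.096, 0, 0, -0.3733, 1], [-0.5987, -0.3807, 0.096, 0, 0, -0.3733, 1], [-0.5987, -0.3807, 0.096, 0, 0, -0.3733, 1], [-0.5987, -0.3807, 0.096, 0, 0, -0.3733, 1], [-0.5987, -0.3807, 0.096, 0, 0, -0.3733, 1], [-0.5987, -0.3807, 0.096, 0, 0, -0.3733, 1], [-0.5987, -0.3807, 0.096, 0, 0, -0.3733, 1], [-0.5987, -0.3807, 0.096, 0, 0, -0.3733, 1], [-0.5987, -0.3807, 0.096, 0, 0, -0.3733, 1], [-0.5987, -0.3807, 0.096, 0, 0, -0.3733, 1], [-0.5987, -0.3807, 0.096, 0, 0, -0.3733, 1], [-0.5987, -0.3807, 0.096, 0, 0, -0.3733, 1], [-0.5987, -0.3807, 0.096, 0, 0, -0.3733, 1], [-0.5987, -0.3807, 0.096, 0, 0, -0.3733, 1], [-0.5987, -0.3807, 0.096, 0, 0, -0.3733, 1]]
  ]
}}

```text
time_s: 1.85
position: [0.5196, 0.2155, 0.1508]
tcp_rot: [[-0.991, -0.136, -0.0], [-0.136, 0.991, 0.0], [0.0, 0.0, -1.0]]
force: [0.4, 0.2, -0.7]
opening: 1.0
grasp_force: 0.0
```

```bash
python3 - <<'E'
from h import *
im,K,C,s=grab("wrist");cv2.imwrite("pics/w1.png",im[:,:,::-1])
print(s["position"],s["tcp_rot"].round(3))
print(proj(K,C,[[.51,.212,.014]]))
E
```

```text
[0.51956364 0.21546299 0.15079807] [[-0.991 -0.136 -0.   ]
 [-0.136  0.991  0.   ]
 [ 0.     0.    -1.   ]]
[[273.64499708 191.91348875]]
```

View pics/w1.png

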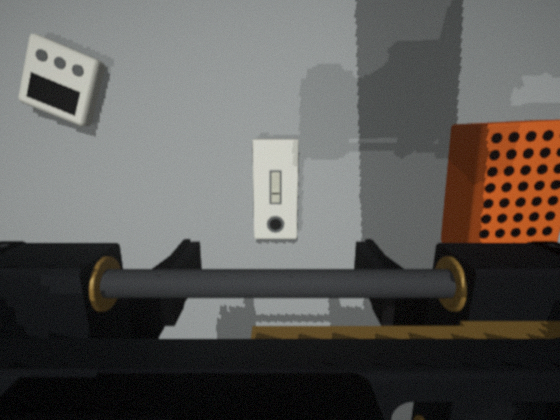

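The wrist view shows the whole cassette at about (275,188), with its well at (276,224). The rack lies well to the right, clear of the fingers.

```bash
python3 - <<'E'
from h import *
im,K,C,s=grab("wrist")
g=cv2.cvtColor(im,cv2.COLOR_RGB2GRAY);print(g[188,245:310:3])
for t in(180,195,210):print(t,rect(K,C,white(im,(230,125,320,242),t),.014))
m=np.uint8(g[210:240,262:290]<110);_,_,_,ce=cv2.connectedComponentsWithStats(m);w=ce[1]+[262,210];W=ray(K,C,w,.014)[0];print(w,W)
E
```

```text
[159 162 154 195 206 206 206 204 161 172 186 182 153 204 205 203 204 197
 141 150 152 160]
180 ((508.15289306640625, 212.81968688964844), (97.86873626708984, 42.405609130859375), np.float32(7.5653176))
195 ((508.0445861816406, 212.96011352539062), (95.77852630615234, 41.296974182128906), np.float32(7.7594743))
210 ((492.0256042480469, 192.27857971191406), (0.0, 0.0), np.float32(0.0))
[275.16568047 223.59763314] [0.54230939 0.21771265 0.014     ]
```

```bash
python3 - <<'E'
from h import *
delta((.524,.215,.0025),7.7)
E
```

```text
delta [-0.004  -0.0008  0.1483] [0.   0.01 0.08] from [0.5199 0.2152 0.1508] t 1.95
```

Scaled: 0.148 m / 0.75 = 0.1973, 0.14 m / 0.75 = 0.1867.

Request:
{"name": "hand_motion", "arguments": {
  "plan": [
    [[-0.0053, -0.0013, 0.0667, 0, 0, 0, 1], [-0.0053, -0.0013, 0.1333, 0, 0, 0, 1], [-0.0053, -0.0013, 0.1733, 0, 0, 0, 1], [-0.0053, -0.0013, 0.1867, 0, 0, 0, 1], [-0.0053, -0.0013, 0.1973, 0, 0, 0, 1], [-0.0053, -0.0013, 0.1973, 0, 0, 0, 1], [-0.0053, -0.0013, 0.1973, 0, 0, 0, 1], [-0.0053, -0.0013, 0.1973, 0, 0, 0, 0], [-0.0053, -0.0013, 0.1973, 0, 0, 0, 0], [-0.0053, -0.0013, 0.1973, 0, 0, 0, 0], [-0.0053, -0.0013, 0.1973, 0, 0, 0, 0], [-0.0053, -0.0013, 0.1973, 0, 0, 0, 0], [-0.0053, -0.0013, 0.1973, 0, 0, 0, 0], [-0.0053, -0.0013, 0.1973, 0, 0, 0, 0], [-0.0053, -0.0013, 0.1973, 0, 0, 0, 0]]
  ]
}}

```text
time_s: 3.45
position: [0.5245, 0.2139, 0.0025]
tcp_rot: [[-0.991, -0.134, -0.0], [-0.134, 0.991, -0.0], [0.0, -0.0, -1.0]]
force: [0.1, -0.6, 0.5]
opening: 0.501
grasp_force: 30.0
```

```bash
python3 - <<'E'
from h import *
delta((.60,-.10,.15),-3)
E
```

```text
delta [-0.0328 -0.3211 -0.1475] [-0.000e+00 -1.000e-02  1.068e+01] from [0.5245 0.2139 0.0025] t 3.45
```

Scaled: -0.321 m / 0.75 = -0.428, -0.1475 m / 0.75 = -0.1967, 10.7 degrees / 60 = 0.1783.

Request:
{"name": "hand_motion", "arguments": {
  "plan": [
    [[0, 0, -0.04, 0, 0, 0, 0], [0, 0, -0.1, 0, 0, 0, 0], [0, 0, -0.16, 0, 0, 0, 0], [0, 0, -0.1967, 0, 0, 0, 0], [-0.044, -0.428, -0.1967, 0, 0, 0.1783, 0], [-0.044, -0.428, -0.1967, 0, 0, 0.1783, 0], [-0.044, -0.428, -0.1967, 0, 0, 0.1783, 0], [-0.044, -0.428, -0.1967, 0, 0, 0.1783, 0], [-0.044, -0.428, -0.1967, 0, 0, 0.1783, 0], [-0.044, -0.428, -0.1967, 0, 0, 0.1783, 0], [-0.044, -0.428, -0.1967, 0, 0, 0.1783, 0], [-0.044, -0.428, -0.1967, 0, 0, 0.1783, 0], [-0.044, -0.428, -0.1967, 0, 0, 0.1783, 0], [-0.044, -0.428, -0.1967, 0, 0, 0.1783, 0], [-0.044, -0.428, -0.1967, 0, 0, 0.1783, 0]]
  ]
}}

```text
time_s: 4.95
position: [0.5996, -0.0981, 0.1499]
tcp_rot: [[-0.999, 0.051, -0.001], [0.051, 0.999, 0.001], [0.001, 0.001, -1.0]]
force: [-0.6, -0.9, -0.4]
opening: 0.503
grasp_force: 30.0
```

```bash
python3 - <<'E'
from h import *
im,K,C,s=grab("wrist");cv2.imwrite("pics/w2.png",im[:,:,::-1]);np.savez("w2",im=im,K=K,C=C)
E
```

```text
(no output)
```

View pics/w2.png

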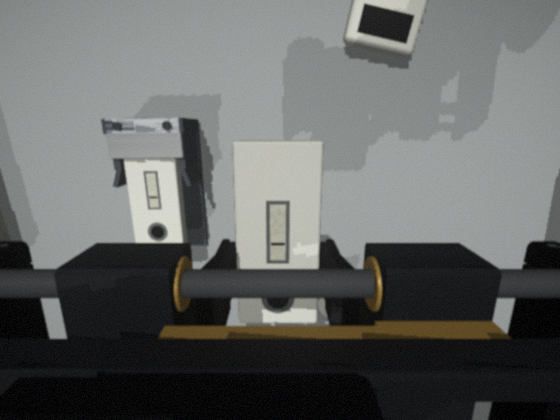

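The wrist view shows the cassette held straight: rear edge at row 141, sides at columns 234–322. The magazine is at left, with its lip front edge at about row 157 (columns 109–184) and the loaded cassette's well at (157,231).

```bash
python3 - <<'E'
from h import *
d=np.load("w2.npz");im,K,C=d["im"],d["K"],d["C"]
g=cv2.cvtColor(im,cv2.COLOR_RGB2GRAY).astype(float)
L=[];Rr=[]
for r in range(163,215,3):
    row=np.abs(np.diff(cv2.GaussianBlur(g[r:r+1,:],(3,1),0)[0]))
    up=g[r,100:215]>180; idx=np.flatnonzero(up)+100
    L.append((idx[0]-.5,r));Rr.append((idx[-1]+.5,r))
pl=ray(K,C,L,.048)[:,:2];pr=ray(K,C,Rr,.048)[:,:2]
def fit(p):
    for _ in range(2):
        c=np.polyfit(p[:,0],p[:,1],1); e=abs(np.polyval(c,p[:,0])-p[:,1]); p=p[e<2*e.mean()+1e-4]
    return c,e.mean(),len(p)
for p in(pl,pr):
    c,e,n=fit(p);print("edge yaw",np.degrees(np.arctan(c[0])),"y at x=.59",np.polyval(c,.59),e,n)
m=np.uint8(g[215:244,145:172]<110);_,lab,st,ce=cv2.connectedComponentsWithStats(m);print(st,ce)
i=1+np.argmax(st[1:,4]);print("well",ray(K,C,ce[i]+[145,215],.048))
for r in(145,155): print(g[r,95:200:3].astype(int))
for c in(125,145,165): print(g[110:166:2,c].astype(int))
# held cassette rel. tool
s=bot.read_state(); z=s["position"][2]+.0115
hp=ray(K,C,[(278,141),(234,180),(322,180),(234,230),(322,230)],z)
print("held in tool mm",((hp-s["position"])@s["tcp_rot"]*1000).round(1))
cv2.imwrite("pics/w2c.png",cv2.resize(im[105:255,80:230][:,:,::-1],(600,600),interpolation=cv2.INTER_CUBIC))
E
```

```text
edge yaw -3.3984920934780063 y at x=.59 -0.22628572440049852 0.0002097377648977593 18
edge yaw -1.8571773269934668 y at x=.59 -0.18342929835563068 0.00023281873954517085 18
[[  0   0  27  28 551]
 [  4   9  17  16 205]
 [  0  28  27   1  27]] [[13.32667877 12.40653358]
 [12.12195122 16.43902439]
 [13.         28.        ]]
well [[ 0.61273331 -0.20562765  0.048     ]]
[159 150 156 157 153 145 145 143 145 152 150 146 150 151 149 156 150 155
 153 153 156 153 152 159 151 156 159 158 158  78  42  39  34  37  43]
[155 156 157 156 159 149 154 151 154 152 153 153 155 160 159 155 160 157
 158 155 158 159 159 160 159 161 161 159 159 117  43  39  39  33  41]
[155 154 157 154 158 169 142 135 137 101 133 169 147 144 152 154 152 148
 151 147 149 148 151 151 134 155 194 197]
[136 140 139 134 148 187 187 181 156 130 131 146 152 152 154 155 154 152
 153 155 155 158 159 154 143 176 184 208]
[139 138 139 140 158 160  80  58  61  72 140 167 154 152 155 153 156 153
 152 155 163 156 157 153 130 151 201 214]
held in tool mm [[ 65.8   1.6 -11.5]
 [ 47.2 -19.9 -11.5]
 [ 47.1  23.2 -11.5]
 [ 21.4 -20.9 -11.5]
 [ 21.3  24.1 -11.5]]
```

View pics/w2c.png

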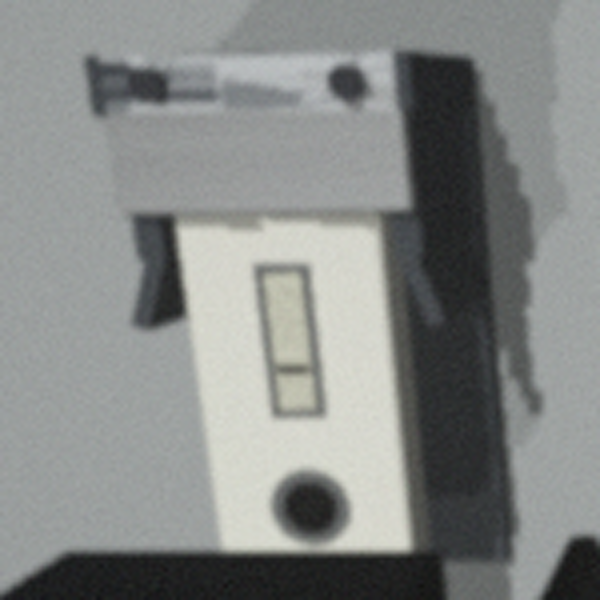

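The crop shows the lip as a plate with front corners at about (130,213) and (412,211) and rear corners at about (105,113) and (405,110). The loaded cassette comes out straight below it.

```bash
python3 - <<'E'
from h import *
d=np.load("w2.npz");K,C=d["K"],d["C"]
f=lambda a:np.array(a)/4+[80-.4,105-.4]
P=ray(K,C,[f((130,213)),f((412,211)),f((105,113)),f((405,110))],.053)[:,:2];print(P.round(4))
print("front dir yaw",np.degrees(np.arctan2(P[1]-P[0],1))[0], "yaw from front",np.degrees(np.arctan2(-(P[1]-P[0])[0],(P[1]-P[0])[1])),"width",np.linalg.norm(P[1]-P[0]),"mid",(P[0]+P[1])/2, (P[2]+P[3])/2)
a=np.degrees(np.arctan2(*(((P[0]+P[1])-(P[2]+P[3]))[::-1])));print("axis yaw",a)
for y in(-2.6,-3.2):
    u=np.array([np.cos(np.radians(y)),np.sin(np.radians(y))]);w=np.array([.61273,-.20563])
    n=np.array([-u[1],u[0]]);print(y,"origin from well",w-u*.086,"from lip",(P[0]+P[1])/2-u*.02, "lip lateral vs well mm",((P[0]+P[1])/2-w)@n*1000,((P[0]+P[1])/2-w)@u*1000)
im,K,C,s=grab("top")
W=ray(K,C,(340+253/7,170+185/7),.048);print("top well",W)
print("top lip front mid",ray(K,C,[(340+157/7,170+372/7),(340+332/7,170+378/7)],.053))
E
```

```text
[[ 0.5454 -0.2309]
 [ 0.548  -0.1726]
 [ 0.5252 -0.2321]
 [ 0.5278 -0.1714]]
front dir yaw 0.14829154672049716 yaw from front -2.5438693523161877 width 0.05831298264889161 mid [ 0.54668765 -0.20177272] [ 0.52650228 -0.20177994]
axis yaw 0.020472986181629328
-2.6 origin from well [ 0.52681853 -0.20172878] from lip [ 0.52670824 -0.20086546] lip lateral vs well mm 0.8574278339104227 -66.14934360164509
-3.2 origin from well [ 0.52686409 -0.20082935] from lip [ 0.52671883 -0.20065629] lip lateral vs well mm 0.1646791749704697 -66.15469539033643
top well [[ 0.61366247 -0.20741403  0.048     ]]
top lip front mid [[ 0.5475939  -0.17457096  0.053     ]
 [ 0.54702866 -0.23481025  0.053     ]]
```

```bash
python3 - <<'E'
from h import *
delta((.6207,-.2079,.075),-2.8)
E
```

```text
delta [-0.0263 -0.1083  0.0751] [ 0.01 -0.02 -0.11] from [ 0.6    -0.0984  0.1501] t 5.05
```

Scaled: -0.108 m / 0.75 = -0.144, 0.075 m / 0.75 = 0.1, -0.1 degrees / 60 = -0.0017.

Request:
{"name": "hand_motion", "arguments": {
  "plan": [
    [[-0.0347, -0.048, 0, 0, 0, -0.0017, 0], [-0.0347, -0.096, 0, 0, 0, -0.0017, 0], [-0.0347, -0.144, 0, 0, 0, -0.0017, 0], [-0.0347, -0.144, 0.04, 0, 0, -0.0017, 0], [-0.0347, -0.144, 0.08, 0, 0, -0.0017, 0], [-0.0347, -0.144, 0.1, 0, 0, -0.0017, 0], [-0.0347, -0.144, 0.1, 0, 0, -0.0017, 0], [-0.0347, -0.144, 0.1, 0, 0, -0.0017, 0], [-0.0347, -0.144, 0.1, 0, 0, -0.0017, 0]]
  ]
}}

```text
time_s: 5.95
position: [0.6218, -0.2092, 0.0767]
tcp_rot: [[-0.999, 0.05, 0.003], [0.05, 0.999, -0.002], [-0.003, -0.001, -1.0]]
force: [-0.2, -0.1, -0.0]
opening: 0.499
grasp_force: 30.0
```

```bash
python3 - <<'E'
from h import *
im,K,C,s=grab("wrist");np.savez("w3",im=im,K=K,C=C)
cv2.imwrite("pics/w3.png",cv2.resize(im[60:210,175:375][:,:,::-1],(800,600),interpolation=cv2.INTER_CUBIC))
E
```

```text
(no output)
```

View pics/w3.png

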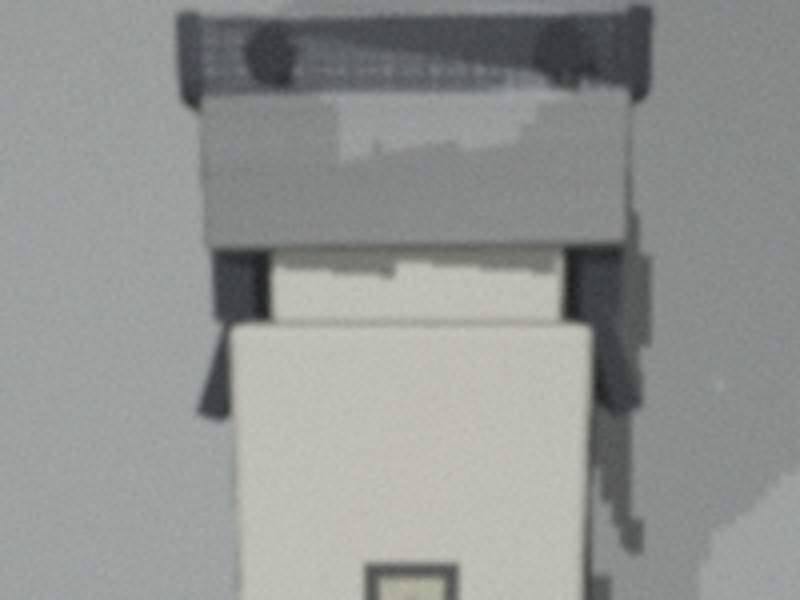

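The picture shows the held cassette's rear edge at row 325 (columns 230–592, middle 411). The lip (205–628) and the loaded cassette (270–563) are both centred near 416. So I need about 1 mm of tool +y and a slight turn.

```bash
python3 - <<'E'
from h import *
delta((.6215,-.2080,.0335),-2.5)
E
```

```text
delta [0.0005 0.0013 0.0433] [-0.08  0.17 -0.37] from [ 0.6218 -0.2092  0.0768] t 6.0
```

Scaled: 0.03 m / 0.75 = 0.04, 0.026 m / 0.75 = 0.0347, -0.4 degrees / 60 = -0.0067.

Request:
{"name": "hand_motion", "arguments": {
  "plan": [
    [[0, 0.0016, 0.0107, 0, 0.0033, -0.0067, 0], [0, 0.0016, 0.0213, 0, 0.0033, -0.0067, 0], [0, 0.0016, 0.0293, 0, 0.0033, -0.0067, 0], [0, 0.0016, 0.0347, 0, 0.0033, -0.0067, 0], [0, 0.0016, 0.04, 0, 0.0033, -0.0067, 0], [0, 0.0016, 0.04, 0, 0.0033, -0.0067, 0], [0, 0.0016, 0.04, 0, 0.0033, -0.0067, 0]]
  ]
}}

```text
time_s: 6.7
position: [0.6202, -0.2076, 0.0453]
tcp_rot: [[-0.999, 0.044, -0.004], [0.044, 0.999, 0.001], [0.004, 0.0, -1.0]]
force: [-1.6, 1.2, 4.2]
opening: 0.5
grasp_force: 30.0
```

Scaled: 0.012 m / 0.75 = 0.016, 0.008 m / 0.75 = 0.0107.

Request:
{"name": "hand_motion", "arguments": {
  "plan": [
    [[0, 0, 0.0053, 0, 0, 0, 0], [0, 0, 0.0107, 0, 0, 0, 0], [0, 0, 0.016, 0, 0, 0, 0], [0, 0, 0.016, 0, 0, 0, 0], [0, 0, 0.016, 0, 0, 0, 0], [0, 0, 0.016, 0, 0, 0, 0]]
  ]
}}

```text
time_s: 7.3
position: [0.6208, -0.208, 0.0343]
tcp_rot: [[-0.999, 0.044, -0.003], [0.044, 0.999, -0.0], [0.003, -0.0, -1.0]]
force: [-2.1, 0.8, 7.7]
opening: 0.5
grasp_force: 30.0
```

```bash
python3 - <<'E'
from h import *
im,K,C,s=grab("wrist");a=im[60:210,175:375]
b=grab("side")[0][130:200,240:330]
cv2.imwrite("pics/w4.png",np.hstack([cv2.resize(a,(450,338),interpolation=cv2.INTER_CUBIC),cv2.resize(b,(338*9//7-84,338),interpolation=cv2.INTER_CUBIC)])[:,:,::-1]);np.savez("w4",im=im,K=K,C=C)
E
```

```text
(no output)
```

View pics/w4.png

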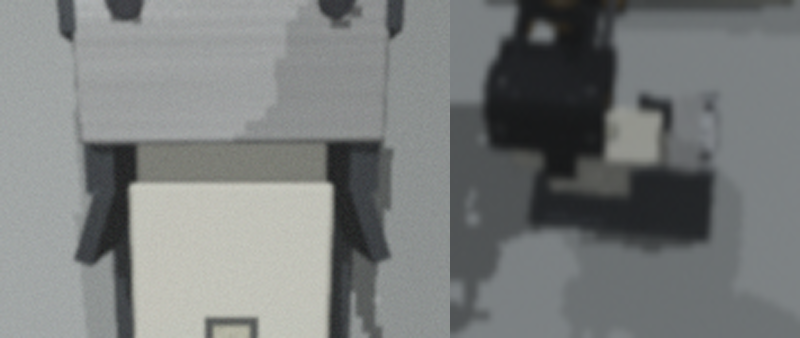

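The rear edge is now in front of the lip and centred (columns 130–333 against the lip's 81–383). It's level and the stack is pressed down, so I'll slide it in.

Scaled: 0.022 m / 0.75 = 0.0293, 0.019 m / 0.75 = 0.0253.

Request:
{"name": "hand_motion", "arguments": {
  "plan": [
    [[0.0013, 0, 0.0009, 0, 0, 0, 0], [0.0053, 0, 0.0009, 0, 0, 0, 0], [0.0093, 0, 0.0009, 0, 0, 0, 0], [0.0133, 0, 0.0009, 0, 0, 0, 0], [0.0173, 0, 0.0009, 0, 0, 0, 0], [0.0213, 0, 0.0009, 0, 0, 0, 0], [0.0253, 0, 0.0009, 0, 0, 0, 0], [0.0293, 0, 0.0009, 0, 0, 0, 0], [0.0293, 0, 0.0009, 0, 0, 0, 0]]
  ]
}}

```text
time_s: 8.3
position: [0.6027, -0.2091, 0.0351]
tcp_rot: [[-0.999, 0.044, 0.006], [0.044, 0.999, -0.005], [-0.007, -0.004, -1.0]]
force: [1.5, -0.2, 7.5]
opening: 0.501
grasp_force: 30.0
```

Scaled: 0.006 m / 0.75 = 0.008, 0.003 m / 0.75 = 0.004.

Request:
{"name": "hand_motion", "arguments": {
  "plan": [
    [[0.004, 0, 0, 0, 0, 0, 0], [0.008, 0, 0, 0, 0, 0, 0], [0.008, 0, 0, 0, 0, 0, 0], [0.008, 0, 0, 0, 0, 0, 0]]
  ]
}}

```text
time_s: 8.7
position: [0.5967, -0.2088, 0.035]
tcp_rot: [[-0.999, 0.044, 0.006], [0.044, 0.999, -0.005], [-0.006, -0.004, -1.0]]
force: [2.7, -0.2, 7.7]
opening: 0.501
grasp_force: 30.0
```

```bash
python3 -c "
from h import *
for n in range(3):
    s=bot.read_state();print(s['position'].round(4),s['force'].round(1))
    im,K,C,s=grab('wrist')
np.savez('w5',im=im,K=K,C=C)
cv2.imwrite('pics/w5.png',cv2.resize(im[60:260,175:375][:,:,::-1],(600,600)))"
```

```text
[ 0.5967 -0.2088  0.035 ] [ 2.7 -0.2  7.7]
[ 0.5967 -0.2088  0.035 ] [2.6 0.4 8.1]
[ 0.5967 -0.2088  0.0349] [ 2.3 -0.3  6.7]
```

View pics/w5.png

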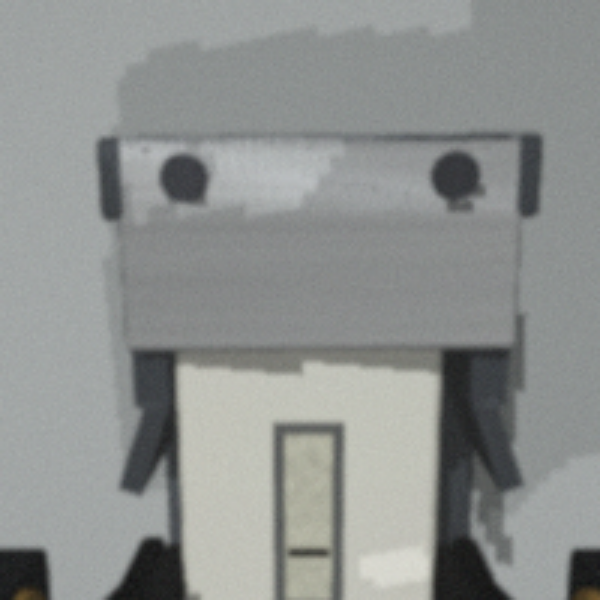

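The cassette is under the lip (lip edge at row 348) and centred between the cheeks. I estimate about 3–4 mm still to go to the wall.

Scaled: 0.0045 m / 0.75 = 0.006, 0.003 m / 0.75 = 0.004.

Request:
{"name": "hand_motion", "arguments": {
  "plan": [
    [[0.002, 0, 0, 0, 0, 0, 0], [0.004, 0, 0, 0, 0, 0, 0], [0.006, 0, 0, 0, 0, 0, 0], [0.006, 0, 0, 0, 0, 0, 0], [0.006, 0, 0, 0, 0, 0, 0]]
  ]
}}

```text
time_s: 9.35
position: [0.5928, -0.2087, 0.0351]
tcp_rot: [[-0.999, 0.045, 0.007], [0.044, 0.999, -0.005], [-0.007, -0.005, -1.0]]
force: [4.0, -0.4, 8.8]
opening: 0.499
grasp_force: 30.0
```

Scaled: 0.003 m / 0.75 = 0.004, 0.002 m / 0.75 = 0.0027.

Request:
{"name": "hand_motion", "arguments": {
  "plan": [
    [[0.0013, 0, 0, 0, 0, 0, 0], [0.0027, 0, 0, 0, 0, 0, 0], [0.004, 0, 0, 0, 0, 0, 0], [0.004, 0, 0, 0, 0, 0, 0], [0.004, 0, 0, 0, 0, 0, 0]]
  ]
}}

```text
time_s: 9.85
position: [0.5928, -0.2088, 0.0353]
tcp_rot: [[-0.999, 0.045, 0.013], [0.045, 0.999, -0.006], [-0.014, -0.006, -1.0]]
force: [8.6, 0.5, 4.1]
opening: 0.5
grasp_force: 30.0
```

The wall has been reached: x stopped and the push force rose to 8.6 N. Now I release and look.

Scaled: -0.15 m / 0.75 = -0.2, -0.11 m / 0.75 = -0.1467.

Request:
{"name": "hand_motion", "arguments": {
  "plan": [
    [[0, 0, 0, 0, 0, 0, 0.53], [0, 0, 0, 0, 0, 0, 0.53], [0, 0, 0, 0, 0, 0, 0.6], [0, 0, 0, 0, 0, 0, 0.9], [0, 0, 0, 0, 0, 0, 0.9], [0, 0, 0, 0, 0, 0, 0.9], [0, 0, 0, 0, 0, 0, 0.9], [0, 0, -0.0133, 0, 0, 0, 0.9], [0, 0, -0.04, 0, 0, 0, 0.9], [0, 0, -0.0933, 0, 0, 0, 0.9], [0, 0, -0.1467, 0, 0, 0, 0.9], [0, 0, -0.2, 0, 0, 0, 0.9], [-0.04, 0, -0.2, 0, 0, 0, 0.9], [-0.04, 0, -0.2, 0, 0, 0, 0.9], [-0.04, 0, -0.2, 0, 0, 0, 0.9]]
  ]
}}

```text
time_s: 11.35
position: [0.6151, -0.2072, 0.1824]
tcp_rot: [[-0.999, 0.043, -0.004], [0.043, 0.999, 0.0], [0.004, 0.0, -1.0]]
force: [-0.6, 0.4, 0.1]
opening: 0.9
grasp_force: 0.0
```

```bash
python3 - <<'E'
from h import *
im,K,C,s=grab("wrist");np.savez("w6",im=im,K=K,C=C)
a=cv2.resize(im[90:250,200:360],(400,400),interpolation=cv2.INTER_CUBIC)
b=cv2.resize(grab("side")[0][140:190,245:325],(400,250),interpolation=cv2.INTER_CUBIC)
cv2.imwrite("pics/w6.png",np.hstack([a,np.vstack([b,np.zeros((150,400,3),np.uint8)])])[:,:,::-1])
print(proj(K,C,[[.61273,-.207,.048]]))
E
```

```text
[[276.05282959 200.84296031]]
```

View pics/w6.png

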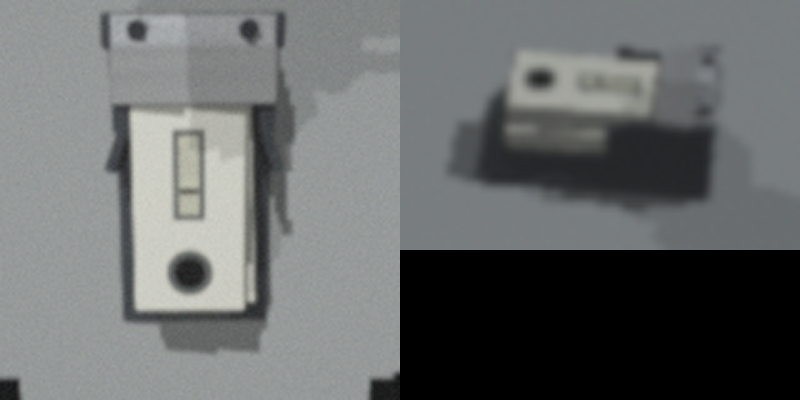

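The wrist view shows the new cassette under the lip with its well at crop (190,272), sticking out of the mouth. The side view shows it lying flat on the older one. I'll measure its depth and yaw.

```bash
python3 - <<'E'
from h import *
d=np.load("w6.npz");im,K,C=d["im"],d["K"],d["C"]
f=lambda a:np.array(a)/2.5+[199.7,89.7]
g=cv2.cvtColor(im,cv2.COLOR_RGB2GRAY)
x0,y0=265,185;m=np.uint8(g[y0:215,x0:290]<110);_,_,st,ce=cv2.connectedComponentsWithStats(m);i=1+np.argmax(st[1:,4]);px=ce[i]+[x0,y0]
w=ray(K,C,px,.048)[0];l=ray(K,C,[f((110,104)),f((276,102))],.053)
n=l[1]-l[0];yaw=np.degrees(np.arctan2(-n[0],n[1]));mid=l.mean(0)
u=np.array([np.cos(np.radians(yaw)),np.sin(np.radians(yaw)),0]);print("px",px,"well",w,"lip mid",mid,"yaw",yaw,"well-lip",(w-mid)@u,"lat",(w-mid)@np.array([-u[1],u[0],0]))
E_=ray(K,C,[f((129,115)),f((136,308)),f((136,312)),f((244,307)),f((253,115)),f((245,300))],.048);print(E_.round(4))
for a,b in((0,1),(4,5)):
    v=E_[b]-E_[a];print("edge yaw",np.degrees(np.arctan2(v[1],v[0])))
v=E_[3]-E_[2];print("front yaw",np.degrees(np.arctan2(-v[0],v[1])),"front-lip",((E_[2]+E_[3])/2-mid)@u)
E
```

```text
px [275.43010753 198.70430108] well [ 0.61055118 -0.20751368  0.048     ] lip mid [ 0.54617689 -0.20322397  0.053     ] yaw -1.8419148858256449 well-lip 0.0644789097778684 lat -0.0022183724699199087
[[ 0.5495 -0.2272  0.048 ]
 [ 0.624  -0.2293  0.048 ]
 [ 0.6257 -0.2294  0.048 ]
 [ 0.6255 -0.1865  0.048 ]
 [ 0.5515 -0.1811  0.048 ]
 [ 0.6227 -0.186   0.048 ]]
edge yaw -1.6137769073518753
edge yaw -3.9435173241002213
front yaw 0.21460550495179664 front-lip 0.0795454172469709
```

```bash
python3 -c "
from rig import bot
print(bot.hand_in())"
```

```text
the job is handed in; nothing more can be done
None
```

I loaded the cassette and handed the job in after about 11.4 s of robot time: it sits under the lip against the back wall (well measured 64.5 mm from the lip edge, 65 expected), flat on the older cassette with its well end out of the mouth, gripper clear and no bystander touched on the way.

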